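# Push the strut home and run the wing nut tight

### The job

Push the loose strut along its trough with a fingertip until its end is fully home against the yellow end stop, then tighten the wing nut over the clamp bar: stroke it clockwise (seen from above) again and again with a fingertip against one wing at a time, until it is snug at its end of travel. Only push: do not pinch the nut or press on both wings at once, do not lift the strut, and leave the brass coupling, carton, green can and tape measure where they stand.

Things in the scene. Friction and masses are not known exactly. Their poses are not given: they have to be found in the camera images.
- jig: Fixed clamping jig. Blue base plate 200 (x) x 260 (y) x 12 mm; origin at the centre of its underside, z up. In its frame: strut trough along y at x = -55 mm, 47 mm wide, rails 10 mm high above the plate (y -80 to +110). Steel clamp bar along x (x -80 to +60, y -20 to +20, z 36 to 44 mm) bridges the strut with 3 mm of room. Wing nut axis at x = +30, y = 0.
- stop_face (a point): Centre of the yellow end stop's face that the strut must butt against, at jig x -55, y +100 mm, z 22.5 mm; the stop block is 70 wide, 20 thick, and tops out at z = 42 mm. Axes as the jig's.
- keeper_end (a point): Free end of the white keeper strap that keeps the nut on its stud (jig x 30, y -12, z 97 mm, its top). The strap is 20 mm wide, 6 mm thick, underside at z = 91 mm, and runs along jig y from here to a post 24 x 14 mm at y 67 to 81 mm. The wings pass beneath it; a fingertip cannot circle past it on the post's side.
- nut_axis (a point): Point on the wing nut's axis at half the height of the wings (71 mm above the bench); axes as the jig's. Does not turn with the nut.
- wing_nut (a joint): Turn of the wing nut (rad), growing clockwise seen from above; 9.42 is snug (hard stop). Starts 6.6 to 9.1 short of that. In the jig's frame the red wing points at angle -value (counter-clockwise from +x): when snug it points along -x at the yellow mark on the clamp bar (it passes there one turn earlier too). Stays where left; turning takes 0.045 N m (1.5 N at mid wing). It does not rise or sink.
- red_tip (a point): Outer end of the red wing, 44 mm from the axis, 71 mm above the bench; turns with the nut. Each wing is a flat upright plate 8 mm thick reaching from the hub (13 mm radius at its foot) out to 44 mm, from 60 to 82 mm above the bench. Hub top 74.5 mm; the stud fills the middle up to the strap.
- black_tip (a point): Outer end of the other wing (black), opposite the red one, 44 mm from the axis.
- strut: Loose offcut of slotted grey metal channel with orange end caps, 41 wide (x) x 170 long (y) x 21 mm high, 0.2 to 0.35 kg, lying in the jig's trough; origin at the centre of its underside, y along its length towards the end stop. It starts 30 to 60 mm short of the stop; fully home its origin is at jig y = +15 mm.
- strut_tail (a point): Centre of the strut's end face away from the stop (the end to push), 10.5 mm above the strut's underside.
- coupling: Loose brass pipe coupling standing on the jig plate, 28 mm diameter, 34 mm high; origin at the centre of its underside. Leave alone.
- carton: Small closed cardboard carton, 85 x 75 x 58 mm, origin at the centre of its underside. Leave alone.
- can: Metal can with a green band, 56 mm diameter, 95 mm high, origin at the centre of its underside. Leave alone.
- tape: Grey tape-measure case, 70 x 34 x 66 mm, origin at the centre of its underside. Leave alone.
There are look-alikes about, which are no part of the job. There is more than one size of the strut; the job needs the smallest.

How it is judged:
By the outcome, as a careful person would: the job done as asked, in the order asked, and still so for the second after the job is handed in, with the robot touching nothing.
It also fails if it takes over 67 s, if anything falls off the work surface, if the arm or the gripper's body presses on something with over 40 N, if the wrist force passes 120 N, or if a joint passes its speed limit or range.

### The arm

A 6-joint arm with a two-finger parallel gripper is mounted at the origin on the work surface. World frame = base frame: x ahead of the robot, y to its left, z up, the work surface at z = 0. Lengths are in m, angles in degrees, forces in N, time in s.
With the tool pointing down it reaches from about 0.3 to 0.775 m from the base axis. Payload 14.6 kg.
Tool frame: the origin (TCP) lies at the very end of the fingers, on their centre line; the grasp point (between the pads) lies 19 mm behind it (ctrl.hold_point_z is the distance from the TCP to the grasp point, in m); z points along the fingers, y is the direction in which the jaws open and shut (so a half turn about z gives the same grasp; the last joint's range is limited). The gripper opens to 94 mm and grips with 3 to 60 N. Pads are 16 mm wide; open, the fingers measure 119 mm over their backs; the gripper's body (75 mm by 177 mm) begins 78 mm behind the grasp point.
Start: joints at [-80.134, 17.183, 87.147, -0, 75.671, -3.816], TCP at [0.13, -0.534, 0.205] pointing down, gripper open.
Joint ranges: [-173.82, 173.82], [-45.26, 126.66], [13.44, 144.39], [-59.66, 239.66], [0, 175.72], [-146.38, 146.38]. Speed limits (degrees/s): [127.2, 127.2, 147.25, 180, 180, 180].

### API

Orientations are given as a 3x3 rotation matrix whose columns are the frame's x, y, z axes.
In Python, from plant import get_state, viewer, ctrl gives the robot as it stands.
- The arm moves only by the shell command python3 -m handwheel 'ROWS' [FORCE]. ROWS is text: rows parted by semicolons, each of 7 numbers parted by spaces: the shift along the tool's x, y, z in m, then the turn, a rotation vector about the tool's x, y, z in degrees, then the opening, from -1 (shut) to 1 (fully open). In form: x y z wx wy wz hand; .... A call has 1 to 12 rows; each row is the pose to reach, as a shift and turn from the pose commanded when the call began, along the tool's axes at that moment; what a row does not reach only later rows make up. A row lasts 1/10 s, in which the tool goes at most 50 mm and 8.59 degrees, less where a joint would pass 70% of its speed; a pose out of reach is approached as far as the arm can. A call with a gripper value outside its range is refused whole. The fingers move at their own pace and stop on an object; FORCE is the grip in N (left out, the last holds). Time passes only in rows, so rows that repeat a pose let the fingers close. It gives the time, the measured TCP pose, the force and the opening at its end, in the units of the state.
- get_state(): the state, without advancing time (a new reading comes with each control period).
- viewer.get_image(name): name is "scene" or "top" or "wrist"; returns the picture (480x640x3 uint8, red, green, blue); there is no depth.
- viewer.camera_model(name): a dict with "fx", "fy", "cx", "cy" (pixels), "dist" ([k1, k2, p1, p2, k3] as OpenCV has them; the pictures are not rectified), "xyz" and "attitude" of the camera in the world. Camera axes: x right, y down, z forward; pixel columns grow to the right and rows downward; lengths in m; the calibration is good to about 2 mm. A picture is of the moment at which its call begins: read the wrist's pose just before it. camera_model takes no time and is no camera call; for the wrist camera it gives the pose at the moment of the call.
- ctrl.close_job(): hands the job in, once; it reports no verdict.
The state is a dict: "time_s": time; "joints": joint angles; "joint_velocities": joint speeds; "effort": joint torques, N m; "position": TCP position; "orientation": TCP orientation; "ft_force": force on the tool from outside, world axes, zero at the start; "torque": the same for the moment, N m; "gripper_width": finger opening in m.
Only numpy, scipy, OpenCV 4.12 (cv2) and the standard library are available. Lean on these libraries where they do the work, as an engineer would, in place of code of your own. Each camera call takes 0.05 s, during which the arm holds its last target.

## Working session

There is one attempt and no reset: what is moved stays moved. The work goes in short steps, Python scripts to look and compute and a shell command to move; the robot and the scene stay as the last step left them, time stands still between calls to the robot, and variables do not carry over. Pictures are saved under pics/ and viewed, and the job is handed in when it is done.

```bash
ls; mkdir -p pics; python3 - <<'E'
from plant import get_state, viewer, ctrl
import cv2
s=get_state(); print(s)
for n in ("scene","top","wrist"):
    m=viewer.camera_model(n); print(n,m)
    cv2.imwrite(f"pics/{n}0.png",viewer.get_image(n)[:,:,::-1])
E
```

```text
pics
{'time_s': 0.0, 'joints': array([-8.01315429e+01,  1.72163079e+01,  8.71813331e+01,  4.08786174e-04,
        7.56703988e+01, -3.81817973e+00]), 'joint_velocities': array([-0.04111347, -0.04661399, -0.04405659, -0.08194902,  0.03508168,
       -0.123078  ]), 'effort': array([ 1.16898968e-04, -5.31804264e+01, -3.52738667e+01,  7.08943186e-02,
        2.44784314e-02, -5.78338904e-05]), 'position': array([ 0.13006749, -0.53412016,  0.2048722 ]), 'orientation': array([[ 9.71604759e-01,  2.36609707e-01, -1.96714422e-04],
       [ 2.36609774e-01, -9.71604057e-01,  1.17113195e-03],
       [ 8.59726585e-05, -1.18442194e-03, -9.99999295e-01]]), 'ft_force': array([-0.18608152, -0.17135258, -0.41957796]), 'torque': array([-0.00073974,  0.02543562, -0.02265114]), 'gripper_width': 0.09407508021558429}
scene {'fx': 584.008728772788, 'fy': 584.008728772788, 'cx': 319.6143625654849, 'cy': 244.05964958738636, 'dist': array([0.04978642, 0.        , 0.        , 0.        , 0.        ]), 'xyz': array([ 1.46727799, -0.15964288,  0.89021169]), 'attitude': array([[ 0.16525077,  0.64220193, -0.7485111 ]
[... 195 characters left out ...]
20353999, 'dist': array([-0.0786258,  0.       ,  0.       ,  0.       ,  0.       ]), 'xyz': array([ 0.36973734, -0.04078132,  1.28276342]), 'attitude': array([[ 0.00750278, -0.99341669,  0.11431093],
       [-0.99995072, -0.00671031,  0.00731577],
       [-0.00650055, -0.11436019, -0.99341808]])}
wrist {'fx': 357.59192862012554, 'fy': 357.59192862012554, 'cx': 319.22466176028104, 'cy': 241.54656708450892, 'dist': array([0.02265116, 0.        , 0.        , 0.        , 0.        ]), 'xyz': array([ 0.20286513, -0.51563241,  0.38426838]), 'attitude': array([[ 0.23653424, -0.938959  , -0.24981503],
       [-0.97162236, -0.22891053, -0.0595815 ],
       [-0.00124071,  0.25681894, -0.96645874]])}
```

View pics/scene0.png

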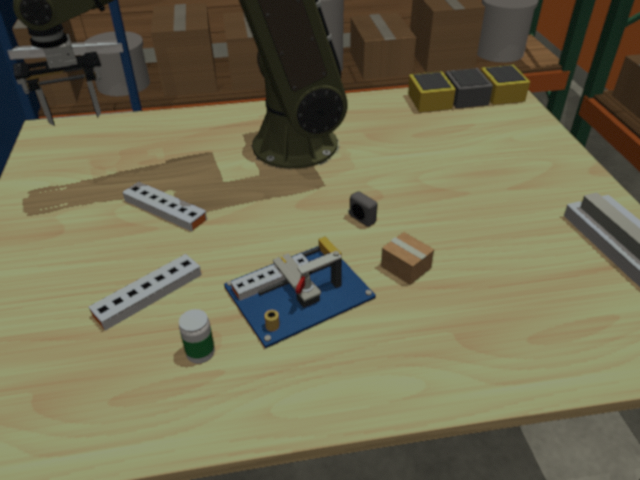

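View pics/top0.png

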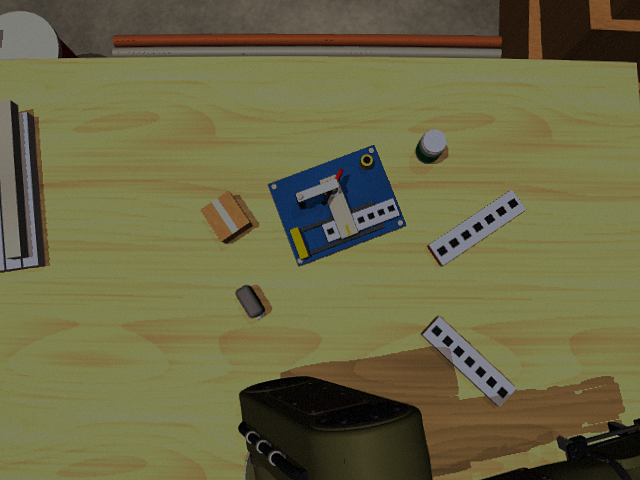

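View pics/wrist0.png

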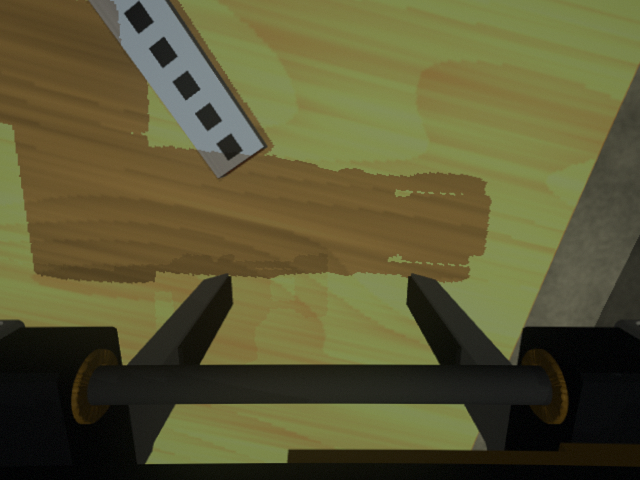

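```bash
python3 - <<'E'
import cv2
a=cv2.imread("pics/top0.png")[135:275,255:415]; a=cv2.convertScaleAbs(cv2.resize(a,None,fx=5,fy=4.28*1.0 if 0 else 5,interpolation=cv2.INTER_CUBIC)[:600*2],alpha=1.5)
a=cv2.resize(a,(685,600));print(685/160,600/140)
cv2.imwrite("pics/topc.png",a)
b=cv2.imread("pics/scene0.png")[230:350,215:385]; cv2.imwrite("pics/scenec.png",cv2.convertScaleAbs(cv2.resize(b,(765,540),interpolation=cv2.INTER_CUBIC),alpha=1.5))
E
```

```text
4.28125 4.285714285714286
```

View pics/topc.png

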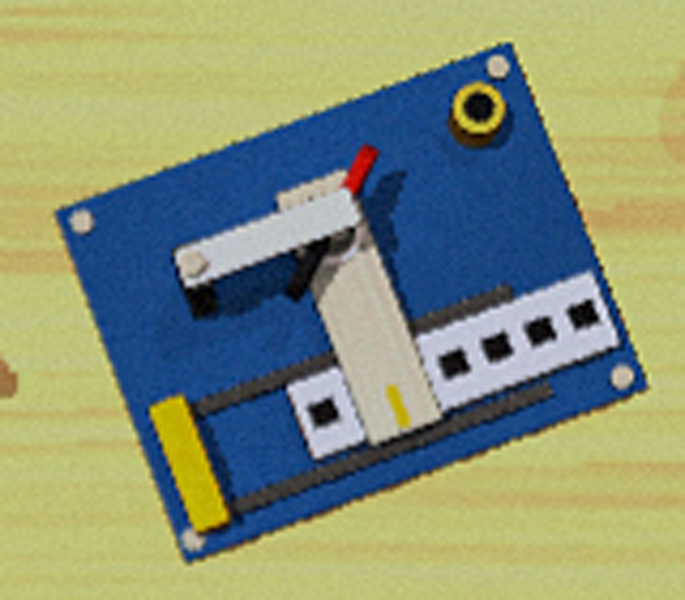

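View pics/scenec.png

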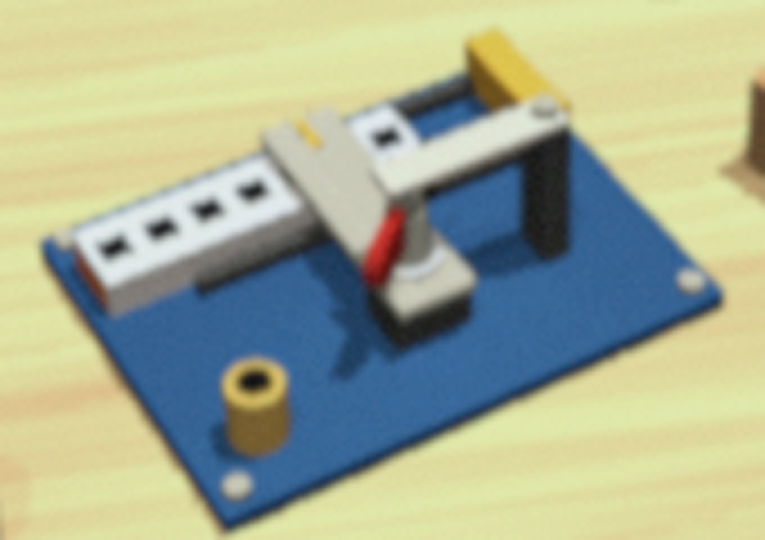

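```bash
cat > h.py <<'E'
import numpy as np, cv2
from scipy.optimize import least_squares
def proj(m,P):
    R=np.array(m["attitude"]).T; t=-R@np.array(m["xyz"])
    K=np.array([[m["fx"],0,m["cx"]],[0,m["fy"],m["cy"]],[0,0,1]])
    return cv2.projectPoints(np.atleast_2d(np.array(P,float)),cv2.Rodrigues(R)[0],t,K,np.array(m["dist"]))[0][:,0]
def ray(m,uv,z):
    K=np.array([[m["fx"],0,m["cx"]],[0,m["fy"],m["cy"]],[0,0,1]])
    n=cv2.undistortPoints(np.array([[uv]],float),K,np.array(m["dist"]))[0,0]
    d=np.array(m["attitude"])@np.array([n[0],n[1],1]); o=np.array(m["xyz"])
    return o+d*(z-o[2])/d[2]
def j2w(p,P):
    P=np.atleast_2d(P)/1000.; c,s=np.cos(p[2]),np.sin(p[2])
    return np.c_[p[0]+c*P[:,0]-s*P[:,1],p[1]+s*P[:,0]+c*P[:,1],P[:,2]]
E
python3 - <<'E'
from h import *
from plant import viewer
T=viewer.camera_model("top");S=viewer.camera_model("scene")
J=np.array([[100,130,12],[100,-130,12],[-100,-130,12],[-100,130,12]])
ut=np.array([[57,211],[511,43],[648,387],[188,562]])/[4.28125,4.2857]+[255,135]
Js=np.array([[-100,-130,12],[100,-130,12],[100,130,12]])
us=np.array([[42,243],[228,528],[721,298]])/4.5+[215,230]
for name,w in(("both",(1,1)),("top",(1,0)),("scene",(0,1))):
    f=lambda p:np.r_[w[0]*(proj(T,j2w(p,J))-ut).ravel(),w[1]*(proj(S,j2w(p,Js))-us).ravel()]
    r=least_squares(f,[.45,-.08,.35]);print(name,r.x,np.degrees(r.x[2]),np.round(r.fun,1))
    for q in ([-55,100,22.5],[30,0,71],[30,-12,97]): print(q,j2w(r.x,q).round(4))
    p=r.x
    if name=="both":
        np.save("p.npy",p)
        # tail
        for uv in ([(600,272)],[(620,350)]):
            pass
        w_=ray(T,np.array([597,273])/4.283+[255,135],.033);w2=ray(T,np.array([618,348])/4.283+[255,135],.033)
        c,s=np.cos(p[2]),np.sin(p[2]); inv=lambda q:((q[0]-p[0])*c+(q[1]-p[1])*s,-(q[0]-p[0])*s+(q[1]-p[1])*c)
        print("tail",inv(w_),inv(w2))
        for n,uv in(("red",(368,150)),("blk",(298,294))): print(n,inv(ray(T,np.array(uv)/4.283+[255,135],.08)))
        print("coup",inv(ray(T,np.array((480,108))/4.283+[255,135],.046)))
        for n,uv,z in(("can",(432,140),.095),("carton",(227,215),.058),("tape",(250,300),.066)): 
            q=ray(T,uv,z);print(n,q,inv(q))
E
```

```text
both [ 0.59464679 -0.07291327  0.37201309] 21.31478003287551 [-1.3 -0.9 -0.8 -1.5 -0.1 -1.  -0.9 -0.5 -2.2 -0.9 -1.5 -1.8  0.4 -1.8]
[-55, 100, 22.5] [[5.071e-01 3.000e-04 2.250e-02]]
[30, 0, 71] [[ 0.6226 -0.062   0.071 ]]
[30, -12, 97] [[ 0.627  -0.0732  0.097 ]]
tail (np.float64(-0.038917482930688474), np.float64(-0.12276358309101777)) (np.float64(-0.07934668012365334), np.float64(-0.11828825494295328))
red (np.float64(0.0544458800091489), np.float64(-0.029746365436705037))
blk (np.float64(-0.0015249181487307795), np.float64(0.029374292099762556))
coup (np.float64(0.06162787415954713), np.float64(-0.09599187233473513))
can [ 0.72014971 -0.27569717  0.095     ] (np.float64(0.04320797582278656), np.float64(-0.2345322296024242))
carton [0.56018244 0.16593327 0.058     ] (np.float64(0.054711808963483134), np.float64(0.23503634095397888))
tape [0.37665887 0.11095748 0.066     ] (np.float64(-0.13624153626563906), np.float64(0.2505302962694563))
top [ 0.59242235 -0.07466079  0.36879299] 21.13028199036764 [-0.5 -0.2  0.2 -0.5  0.6  0.2 -0.3  0.3 -0.  -0.  -0.  -0.  -0.  -0. ]
[-55, 100, 22.5] [[ 0.5051 -0.0012  0.0225]]
[30, 0, 71] [[ 0.6204 -0.0638  0.071 ]]
[30, -12, 97] [[ 0.6247 -0.075   0.097 ]]
scene [ 0.59892309 -0.0709681   0.36833058] 21.1037878691522 [-0.  -0.  -0.  -0.  -0.  -0.  -0.  -0.  -1.2  0.2 -0.6 -0.3  1.8 -0.3]
[-55, 100, 22.5] [[0.5116 0.0025 0.0225]]
[30, 0, 71] [[ 0.6269 -0.0602  0.071 ]]
[30, -12, 97] [[ 0.6312 -0.0714  0.097 ]]
```

```bash
cat >> h.py <<'E'
def rows(tgts,from_pose=None):
    """tgts: list of (x,y,z,yawdeg world of tool x) -> print shifts in tool frame"""
    from plant import get_state
    s=get_state(); R=np.array(s["orientation"]); p=np.array(s["position"])
    from scipy.spatial.transform import Rotation as Ro
    for x,y,z,yaw in tgts:
        c,sn=np.cos(np.radians(yaw)),np.sin(np.radians(yaw))
        Rt=np.array([[c,sn,0],[sn,-c,0],[0,0,-1]])
        d=R.T@(np.array([x,y,z])-p); w=Ro.from_matrix(R.T@Rt).as_rotvec(degrees=True)
        print("%.4f %.4f %.4f %.2f %.2f %.2f"%(*d,*w))
E
python3 - <<'E'
from h import *
p=[0.59242235,-0.07466079,0.36879299];np.save("p.npy",p)
q=j2w(p,[-55,-150,160])[0];print(q);rows([(*q,21.1)])
E
```

```text
[ 0.59519385 -0.2344022   0.16      ]
0.5229 -0.1813 0.0452 -0.05 -0.01 -7.42
```

```bash
python3 -m handwheel '0.045 -0.015 0 0 0 0 -1; 0.09 -0.03 0 0 0 0 -1; 0.135 -0.046 0 0 0 0 -1; 0.18 -0.062 0 0 0 -2 -1; 0.225 -0.078 0 0 0 -4 -1; 0.27 -0.094 0 0 0 -6 -1; 0.315 -0.11 0 0 0 -7.4 -1; 0.36 -0.125 0 0 0 -7.4 -1; 0.405 -0.14 0.01 0 0 -7.4 -1; 0.45 -0.156 0.025 0 0 -7.4 -1; 0.49 -0.17 0.035 0 0 -7.4 -1; 0.523 -0.181 0.045 0 0 -7.4 -1' 20
python3 - <<'E'
from h import *
from plant import *
import pickle
m=viewer.camera_model("wrist"); im=viewer.get_image("wrist")
cv2.imwrite("pics/w1.png",im[:,:,::-1]); pickle.dump(m,open("w1.pkl","wb"))
s=get_state();print(s["time_s"],s["position"],s["joints"],s["gripper_width"])
E
```

```text
time_s: 1.35
position: [0.597, -0.233, 0.1594]
orientation: [[0.933, 0.361, -0.001], [0.361, -0.933, 0.0], [-0.001, -0.001, -1.0]]
ft_force: [0.1, -1.3, 0.6]
gripper_width: 0.002
1.4 [ 0.59925102 -0.23011814  0.15736249] [-2.42998027e+01  3.12532609e+01  7.38169713e+01  5.86666960e-02
  7.50786629e+01  4.44130583e+01] 0.0010151481170980934
```

View pics/w1.png

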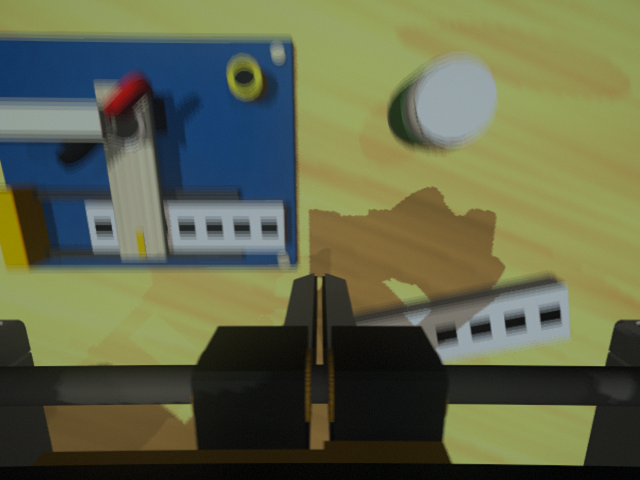

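```bash
python3 -m handwheel '0 0 0 0 0 0 -1; 0 0 0 0 0 0 -1'
python3 - <<'E'
from h import *
from plant import *
import pickle
m=viewer.camera_model("wrist"); im=viewer.get_image("wrist")
cv2.imwrite("pics/w2.png",im[:,:,::-1]); pickle.dump(m,open("w2.pkl","wb"))
b=im[20:290,0:320,::-1]; cv2.imwrite("pics/w2c.png",cv2.convertScaleAbs(cv2.resize(b,None,fx=2.2,fy=2.2,interpolation=cv2.INTER_CUBIC),alpha=1.4))
s=get_state();print(s["time_s"],s["position"],m["xyz"],s["joint_velocities"])
E
```

```text
time_s: 1.6
position: [0.595, -0.2351, 0.1604]
orientation: [[0.933, 0.36, -0.0], [0.36, -0.933, 0.0], [-0.0, -0.0, -1.0]]
ft_force: [-0.6, -0.8, 0.4]
gripper_width: 0.0003
1.65 [ 0.59489058 -0.23546717  0.16074258] [ 0.66504261 -0.20722027  0.33960962] [-0.4582873  -0.60024715 -0.07381786  0.11880452 -0.01093961  0.19746188]
```

View pics/w2c.png

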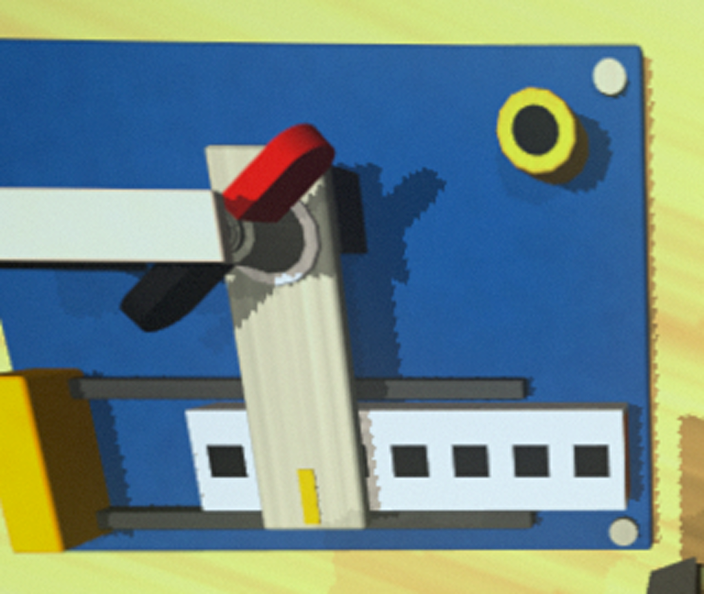

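```bash
python3 - <<'E'
from h import *
import pickle
m=pickle.load(open("w2.pkl","rb"))
J=np.array([[100,-130,12],[-100,-130,12],[-80,20,44],[-80,-20,44],[60,20,44],[40,-12,97],[20,-12,97]])
u=np.array([[641,46],[652,547],[264,528],[368,527],[207,147],[217,190],[226,263]])/2.2+[0,20]
f=lambda p:(proj(m,j2w(p,J))-u).ravel()
r=least_squares(f,[.592,-.0747,.3688],loss="soft_l1");p=r.x
print(p,np.degrees(p[2]));print(f(p).reshape(-1,2).round(1))
f2=lambda q:(proj({**m,"xyz":m["xyz"]+np.array([0,0,q[3]])},j2w(q[:3],J))-u).ravel()
r=least_squares(f2,[*p,0]);print(r.x,r.fun.reshape(-1,2).round(1))
c,s=np.cos(p[2]),np.sin(p[2]); inv=lambda q:(1000*((q[0]-p[0])*c+(q[1]-p[1])*s),1000*(-(q[0]-p[0])*s+(q[1]-p[1])*c))
for n,uv,z in(("tail",(627,404),.033),("tail",(625,510),.033),("redtip",(323,142),.082),("redtip",(318,165),.07),("blk",(136,323),.08),("coup",(536,128),.046),("head",(187,409),.033),("head",(203,510),.033),("stop",(22,373),.042),("stop",(64,551),.012)):
  print(n,np.round(inv(ray(m,np.array(uv)/2.2+[0,20],z)),1))
np.save("p.npy",p)
E
```

```text
[ 0.59527134 -0.07142078  0.36769034] 21.067104427543857
[[ 1.5 -1. ]
 [ 0.5  1.9]
 [ 0.1  1.2]
 [-0.3  1.6]
 [-1.4 -1.5]
 [-0.6 -0. ]
 [ 0.5 -0.1]]
[ 0.59477029 -0.07002898  0.36982358  0.003304  ] [[-0.3 -0.3]
 [-0.6  0.5]
 [ 0.7  0. ]
 [-0.3  0.3]
 [-0.9 -0.8]
 [-0.   0.4]
 [ 1.1 -0.1]]
tail [ -31.5 -122.1]
tail [ -74.8 -120.3]
redtip [ 55.2 -37.5]
redtip [ 50.3 -29.7]
blk [ 1.5 29.5]
coup [ 65.5 -94.7]
head [-33.8  49. ]
head [-74.8  49.5]
stop [-19.1 100.7]
stop [-99.6 125.4]
```

```bash
python3 - <<'E'
from h import *
p=np.array([.5950,-.0710,np.radians(21.1)]);np.save("p.npy",p)
for t in ([-55,-148,160],[-55,-148,20],[-55,-135,20],[-55,-90,20],[-55,-80,20]):rows([(*j2w(p,t)[0],21.1)])
E
```

```text
0.0043 -0.0054 0.0007 0.01 -0.00 -0.06
0.0043 -0.0054 0.1407 0.01 -0.00 -0.06
0.0043 -0.0184 0.1407 0.01 -0.00 -0.06
0.0042 -0.0634 0.1407 0.01 -0.00 -0.06
0.0042 -0.0734 0.1407 0.01 -0.00 -0.06
```

```bash
python3 -m handwheel '0.004 -0.002 0.03 0 0 0 -1; 0.004 -0.005 0.07 0 0 0 -1; 0.004 -0.005 0.11 0 0 0 -1; 0.004 -0.005 0.135 0 0 0 -1; 0.004 -0.005 0.140 0 0 0 -1; 0.004 -0.005 0.140 0 0 0 -1; 0.004 -0.010 0.140 0 0 0 -1;0.004 -0.014 0.140 0 0 0 -1;0.004 -0.017 0.140 0 0 0 -1;0.004 -0.020 0.140 0 0 0 -1;0.004 -0.024 0.140 0 0 0 -1;0.004 -0.028 0.140 0 0 0 -1'
```

```text
time_s: 2.85
position: [0.5894, -0.2073, 0.021]
orientation: [[0.933, 0.36, 0.001], [0.36, -0.933, -0.001], [0.001, 0.001, -1.0]]
ft_force: [0.9, -3.0, 3.3]
gripper_width: 0.0006
```

```bash
python3 -m handwheel '0 -0.004 0 0 0 0 -1; 0 -0.008 0 0 0 0 -1; 0 -0.012 0 0 0 0 -1; 0 -0.016 0 0 0 0 -1; 0 -0.020 0 0 0 0 -1; 0 -0.024 0 0 0 0 -1; 0 -0.027 0 0 0 0 -1; 0 -0.030 0 0 0 0 -1; 0 -0.032 0 0 0 0 -1'
python3 - <<'E'
from h import *
from plant import *
cv2.imwrite("pics/w3.png",viewer.get_image("wrist")[:,:,::-1])
p=np.load("p.npy");s=get_state();q=s["position"]-np.r_[p[:2],0];c,n=np.cos(p[2]),np.sin(p[2])
print(c*q[0]+n*q[1],-n*q[0]+c*q[1],q[2],s["ft_force"])
E
```

```text
time_s: 3.75
position: [0.5775, -0.1771, 0.0204]
orientation: [[0.933, 0.36, -0.0], [0.36, -0.933, 0.0], [-0.0, -0.0, -1.0]]
ft_force: [0.6, -3.0, 3.0]
gripper_width: 0.0004
-0.054570822257634696 -0.09246348368531383 0.020354622442471056 [ 0.06914477 -2.63854192  0.96952089]
```

View pics/w3.png

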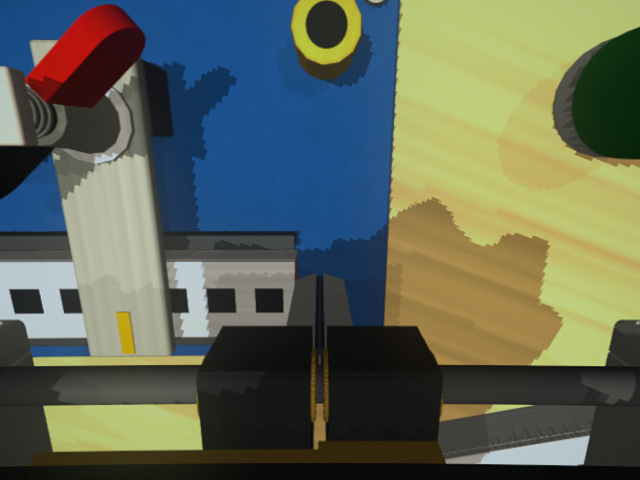

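```bash
python3 -m handwheel '0 -0.003 0 0 0 0 -1; 0 -0.006 0 0 0 0 -1; 0 -0.008 0 0 0 0 -1; 0 -0.009 0 0 0 0 -1; 0 -0.010 0 0 0 0 -1; 0 -0.011 0 0 0 0 -1'
```

```text
time_s: 4.4
position: [0.5739, -0.1676, 0.0205]
orientation: [[0.933, 0.36, 0.001], [0.36, -0.933, -0.001], [0.0, 0.001, -1.0]]
ft_force: [4.2, -10.8, 0.4]
gripper_width: 0.0003
```

```bash
python3 -m handwheel '0 -0.001 0 0 0 0 -1; 0 -0.001 0 0 0 0 -1'; python3 - <<'E'
from h import *
from plant import *
p=np.load("p.npy");s=get_state();q=s["position"]-np.r_[p[:2],0];c,n=np.cos(p[2]),np.sin(p[2])
print(c*q[0]+n*q[1],-n*q[0]+c*q[1],q[2],s["ft_force"])
cv2.imwrite("pics/top1.png",cv2.resize(viewer.get_image("top")[135:275,255:415,::-1],(685,600),interpolation=cv2.INTER_CUBIC))
E
```

```text
time_s: 4.6
position: [0.574, -0.1676, 0.0208]
orientation: [[0.933, 0.36, 0.002], [0.36, -0.933, -0.002], [0.001, 0.003, -1.0]]
ft_force: [4.9, -12.5, -0.4]
gripper_width: 0.0006
-0.054350462526812485 -0.08252515713412094 0.020842975419040084 [  4.93152081 -12.47878016  -0.37392159]
```

```bash
python3 -m handwheel '0 -0.001 0 0 0 0 -1; 0 -0.001 0 0 0 0 -1'
```

```text
time_s: 4.85
position: [0.5741, -0.1675, 0.0212]
orientation: [[0.933, 0.359, 0.004], [0.359, -0.933, -0.004], [0.002, 0.005, -1.0]]
ft_force: [6.4, -16.0, -0.8]
gripper_width: 0.0005
```

```bash
python3 -m handwheel '0 0.006 0 0 0 0 -1; 0 0.016 0 0 0 0 -1; 0 0.018 -0.03 0 0 0 -1; 0 0.018 -0.07 0 0 -4 -1; 0 0.018 -0.10 0 0 -12 -1; 0.02 0.01 -0.11 0 0 -20 -1; 0.05 -0.01 -0.11 0 0 -28 -1; 0.08 -0.03 -0.11 0 0 -36 -1; 0.11 -0.055 -0.11 0 0 -44 -1; 0.124 -0.08 -0.11 0 0 -52 -1; 0.124 -0.08 -0.11 0 0 -60 -1; 0.124 -0.08 -0.11 0 0 -64 -1'
cat >> h.py <<'E'
def wp(th,gap,z,r=33,half=12.5):
    p=np.load("p.npy");t=np.radians(th);u=np.array([np.cos(t),np.sin(t)]);n=np.array([-u[1],u[0]])
    q=np.array([30,0])+r*u+(4+half+gap)*n
    return (*j2w(p,[q[0],q[1],z])[0],th+np.degrees(p[2])+180)
E
python3 - <<'E'
from h import *
rows([wp(-53,8,130),wp(-53,8,66)])
E
```

```text
time_s: 6.05
position: [0.6599, -0.045, 0.1299]
orientation: [[0.079, 0.997, -0.001], [0.997, -0.079, 0.001], [0.0, -0.001, -1.0]]
ft_force: [0.8, 0.7, -0.7]
gripper_width: 0.0004
-0.0115 0.0050 -0.0002 -0.06 -0.07 -62.61
-0.0115 0.0051 0.0638 -0.06 -0.07 -62.61
```

```bash
python3 -m handwheel '-0.003 0.001 0 0 0 -8 -1; -0.006 0.002 0 0 0 -16 -1; -0.009 0.003 0 0 0 -24 -1; -0.0115 0.005 0 0 0 -32 -1; -0.0115 0.005 0 0 0 -40 -1; -0.0115 0.005 0 0 0 -48 -1; -0.0115 0.005 0 0 0 -56 -1; -0.0115 0.005 0 0 0 -62.6 -1; -0.0115 0.005 0 0 0 -62.6 -1;-0.0115 0.005 0 0 0 -62.6 -1'
python3 - <<'E'
from h import *
from plant import *
import pickle
m=viewer.camera_model("wrist"); im=viewer.get_image("wrist")
cv2.imwrite("pics/w4.png",im[:,:,::-1]); pickle.dump(m,open("w4.pkl","wb"))
s=get_state();print(s["time_s"],s["position"],s["joints"].round(1))
rows([wp(-53,8,130),wp(-53,8,66)])
E
```

```text
time_s: 7.05
position: [0.6638, -0.058, 0.1302]
orientation: [[-0.843, 0.538, -0.001], [0.538, 0.843, 0.0], [0.001, -0.0, -1.0]]
ft_force: [0.4, 0.5, -0.5]
gripper_width: 0.0005
7.1 [ 0.66376496 -0.0579494   0.13019778] [ -8.1  35.7  70.6   0.   73.7 -65.6]
0.0004 0.0010 0.0002 -0.01 -0.04 -0.61
0.0004 0.0010 0.0642 -0.01 -0.04 -0.61
```

View pics/w4.png

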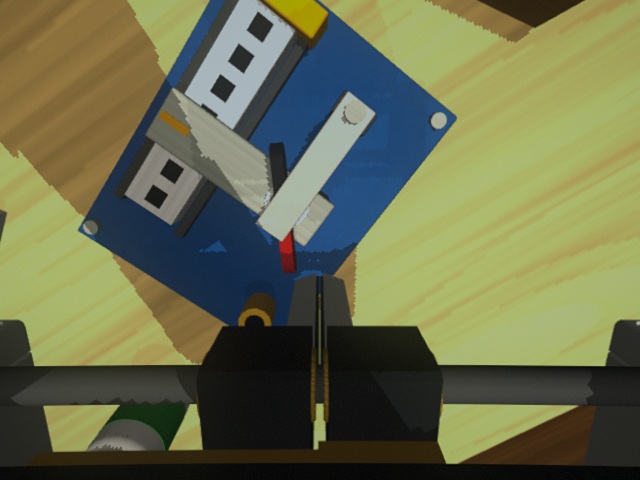

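View pics/top1.png

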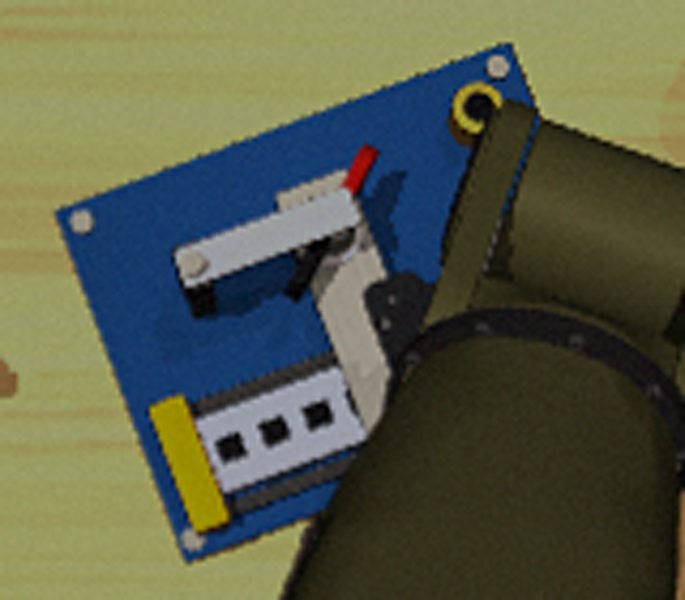

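```bash
python3 - <<'E'
import cv2
a=cv2.imread("pics/w4.png")[0:300,60:460]; cv2.imwrite("pics/w4c.png",cv2.convertScaleAbs(cv2.resize(a,(800,600),interpolation=cv2.INTER_CUBIC),alpha=1.4))
E
```

```text
(no output)
```

View pics/w4c.png

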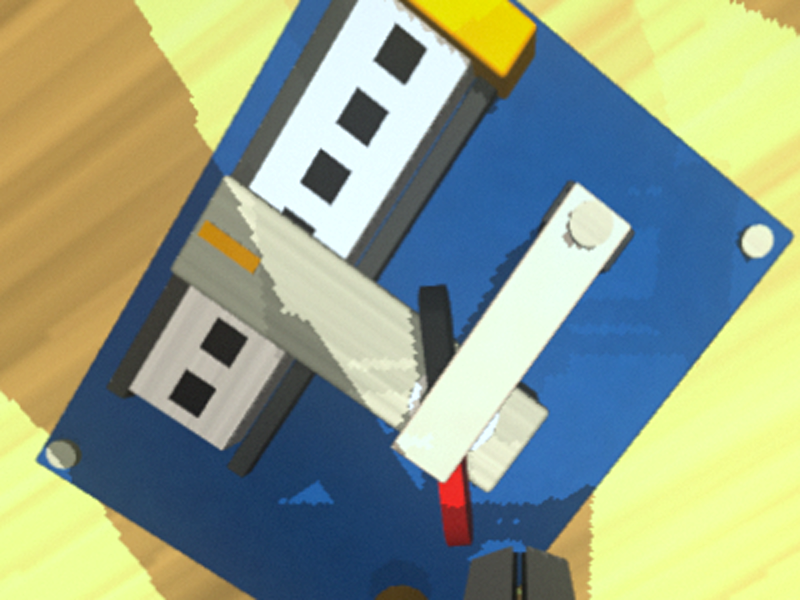

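```bash
python3 - <<'E'
from h import *
import pickle
m=pickle.load(open("w4.pkl","rb"))
J=np.array([[100,130,12],[-100,-130,12],[20,-12,97],[40,-12,97],[20,81,97],[40,81,97],[-80,20,44],[-80,-20,44],[60,20,44],[60,-20,44]])
u=np.array([[793,236],[37,459],[395,441],[446,480],[581,184],[633,229],[228,176],[173,270],[548,409],[487,491]])/2+[60,0]
f=lambda p:(proj(m,j2w(p,J))-u).ravel()
r=least_squares(f,np.load("p.npy"),loss="soft_l1");p=r.x
print(p,np.degrees(p[2]));print(f(p).reshape(-1,2).round(1))
c,s=np.cos(p[2]),np.sin(p[2]); inv=lambda q:(1000*((q[0]-p[0])*c+(q[1]-p[1])*s),1000*(-(q[0]-p[0])*s+(q[1]-p[1])*c))
for n,uv,z in(("redtip",(458,545),.071),("blk",(433,287),.082),("strut head mid",(430,28),.033)):
  print(n,np.round(inv(ray(m,np.array(uv)/2+[60,0],z)),1))
E
```

```text
[ 0.59588378 -0.06937138  0.36642854] 20.99480906888671
[[ 3.6 -0.1]
 [-1.9  0.4]
 [-1.5  3.1]
 [ 0.   2.6]
 [-0.5 -1.4]
 [ 1.8 -0.9]
 [-0.6 -2.6]
 [-1.9 -0.5]
 [ 2.4  2. ]
 [ 1.6  2.3]]
redtip [ 57.8 -34.6]
blk [ 1.9 33. ]
strut head mid [-51.7  98.8]
```

```bash
python3 - <<'E'
from h import *
np.save("p.npy",[.5954,-.0704,np.radians(21.05)])
rows([wp(-51,8,130),wp(-51,8,66),wp(-51,2,66)]+[wp(t,0,66) for t in (-57,-65,-73,-81,-89,-97,-105)])
E
```

```text
0.0013 0.0028 0.0002 -0.01 -0.04 -2.56
0.0012 0.0028 0.0642 -0.01 -0.04 -2.56
0.0010 -0.0031 0.0642 -0.01 -0.04 -2.56
-0.0008 -0.0086 0.0642 -0.01 -0.04 3.44
-0.0025 -0.0135 0.0642 -0.01 -0.03 11.44
-0.0035 -0.0185 0.0642 -0.01 -0.03 19.44
-0.0038 -0.0237 0.0642 -0.01 -0.03 27.44
-0.0034 -0.0288 0.0642 -0.02 -0.03 35.44
-0.0022 -0.0338 0.0642 -0.02 -0.03 43.44
-0.0004 -0.0386 0.0642 -0.02 -0.03 51.44
```

```bash
python3 -m handwheel '0.001 0.003 0.02 0 0 -2.5 -1; 0.001 0.003 0.045 0 0 -2.5 -1; 0.001 0.003 0.06 0 0 -2.5 -1; 0.001 0.003 0.064 0 0 -2.5 -1; 0.001 0.003 0.064 0 0 -2.5 -1; 0.001 -0.003 0.064 0 0 -2.5 -1; -0.001 -0.0086 0.064 0 0 3.4 -1; -0.0025 -0.0135 0.064 0 0 11.4 -1; -0.0035 -0.0185 0.064 0 0 19.4 -1; -0.0038 -0.0237 0.064 0 0 27.4 -1; -0.0038 -0.0237 0.064 0 0 27.4 -1'
python3 - <<'E'
from h import *
from plant import *
import pickle
cv2.imwrite("pics/w5.png",viewer.get_image("wrist")[:,:,::-1]);cv2.imwrite("pics/top5.png",cv2.resize(viewer.get_image("top")[135:275,255:415,::-1],(685,600),interpolation=cv2.INTER_CUBIC))
print(get_state()["ft_force"])
E
```

```text
time_s: 8.2
position: [0.6546, -0.0808, 0.0677]
orientation: [[-0.501, 0.865, 0.002], [0.865, 0.501, -0.0], [-0.001, 0.001, -1.0]]
ft_force: [0.6, 0.7, 1.1]
gripper_width: 0.0003
[ 0.05922741  0.39128081 -0.13916921]
```

View pics/w5.png

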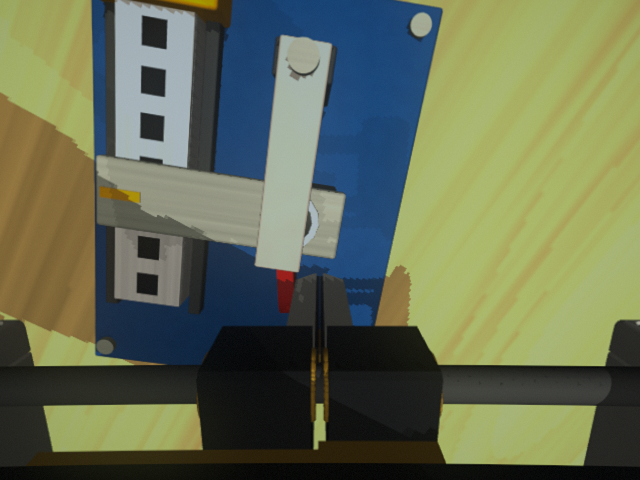

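View pics/top5.png

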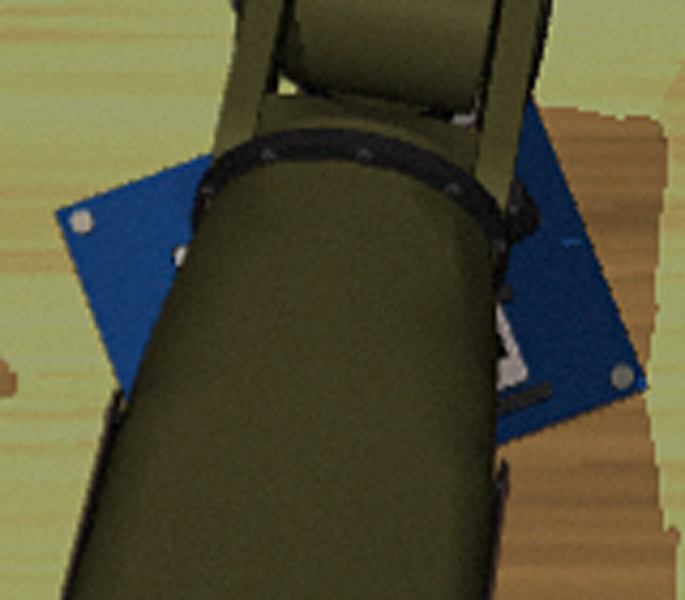

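```bash
python3 - <<'E'
from h import *
rows([wp(t,0,66) for t in range(-89,-178,-8)])
E
```

```text
-0.0015 -0.0050 0.0013 0.05 0.04 8.44
-0.0028 -0.0099 0.0013 0.05 0.03 16.44
-0.0033 -0.0151 0.0013 0.05 0.03 24.44
-0.0031 -0.0202 0.0013 0.06 0.03 32.44
-0.0023 -0.0253 0.0013 0.06 0.02 40.44
-0.0007 -0.0302 0.0013 0.06 0.02 48.44
0.0016 -0.0348 0.0012 0.06 0.01 56.44
0.0044 -0.0391 0.0012 0.06 0.01 64.44
0.0079 -0.0429 0.0012 0.06 0.01 72.44
0.0118 -0.0462 0.0012 0.07 0.00 80.44
0.0162 -0.0490 0.0012 0.07 -0.00 88.44
0.0209 -0.0511 0.0012 0.07 -0.01 96.44
```

```bash
python3 -m handwheel '-0.0015 -0.005 0.001 0 0 8.4 -1; -0.0028 -0.01 0.001 0 0 16.4 -1; -0.0033 -0.015 0.001 0 0 24.4 -1; -0.0031 -0.0202 0.001 0 0 32.4 -1; -0.0023 -0.0253 0.001 0 0 40.4 -1; -0.0007 -0.0302 0.001 0 0 48.4 -1; 0.0016 -0.0348 0.001 0 0 56.4 -1; 0.0044 -0.0391 0.001 0 0 64.4 -1; 0.0079 -0.0429 0.001 0 0 72.4 -1; 0.0118 -0.0462 0.001 0 0 80.4 -1; 0.0162 -0.049 0.001 0 0 88.4 -1; 0.0209 -0.0511 0.001 0 0 96.4 -1'
python3 - <<'E'
from h import *
rows([wp(t,0,66) for t in range(-185,-226,-8)]+[wp(-225,12,66),wp(-225,12,130)])
E
```

```text
time_s: 9.5
position: [0.5999, -0.0878, 0.066]
orientation: [[0.915, 0.403, 0.001], [0.403, -0.915, -0.001], [0.001, 0.001, -1.0]]
ft_force: [1.5, -1.9, -0.3]
gripper_width: 0.0005
-0.0021 -0.0044 -0.0000 0.05 -0.05 7.73
-0.0034 -0.0093 -0.0000 0.05 -0.06 15.73
-0.0040 -0.0145 -0.0000 0.05 -0.06 23.73
-0.0039 -0.0196 -0.0000 0.04 -0.06 31.73
-0.0031 -0.0247 -0.0000 0.04 -0.07 39.73
-0.0016 -0.0296 -0.0000 0.03 -0.07 47.73
-0.0105 -0.0215 -0.0000 0.03 -0.07 47.73
-0.0104 -0.0215 -0.0640 0.03 -0.07 47.73
```

```bash
python3 -m handwheel '-0.002 -0.0045 0 0 0 7.7 -1; -0.0034 -0.0093 0 0 0 15.7 -1; -0.004 -0.0145 0 0 0 23.7 -1; -0.0039 -0.0196 0 0 0 31.7 -1; -0.0031 -0.0247 0 0 0 39.7 -1; -0.0016 -0.0296 0 0 0 47.7 -1; -0.0016 -0.0296 0 0 0 47.7 -1; -0.0105 -0.0215 0 0 0 47.7 -1; -0.0105 -0.0215 -0.02 0 0 47.7 -1; -0.0105 -0.0215 -0.06 0 0 47.7 -1; -0.0105 -0.0215 -0.064 0 0 47.7 -1; -0.0105 -0.0215 -0.064 0 0 47.7 -1'
python3 - <<'E'
from h import *
from plant import *
import pickle
m=viewer.camera_model("wrist"); im=viewer.get_image("wrist")
cv2.imwrite("pics/w6.png",im[:,:,::-1]); pickle.dump(m,open("w6.pkl","wb"))
print(get_state()["joints"].round(1))
rows([wp(-51,9,130)])
E
```

```text
time_s: 10.7
position: [0.5816, -0.0731, 0.1304]
orientation: [[0.916, -0.401, 0.002], [-0.401, -0.916, -0.0], [0.002, -0.0, -1.0]]
ft_force: [0.5, 0.2, 0.1]
gripper_width: 0.0005
[-10.7  25.7  86.    0.   68.3 102.9]
0.0690 -0.0508 -0.0009 -0.01 0.00 -173.72
```

View pics/w6.png

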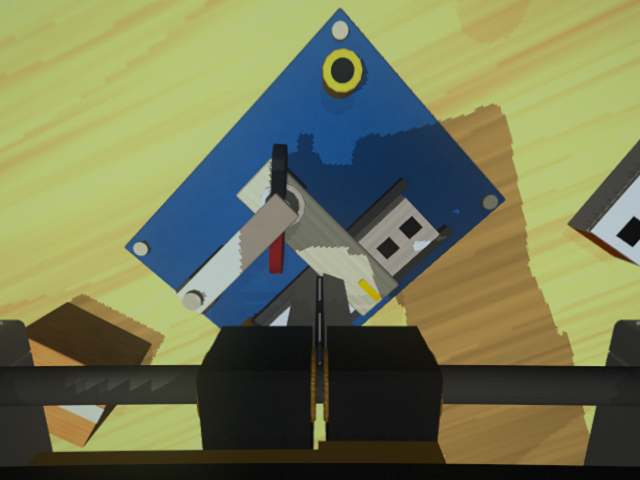

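```bash
cat >> h.py <<'E'
def ang(m,a,za,b,zb):
    p=np.load("p.npy");A=ray(m,a,za);B=ray(m,b,zb)
    c,s=np.cos(p[2]),np.sin(p[2]); inv=lambda q:np.array((1000*((q[0]-p[0])*c+(q[1]-p[1])*s),1000*(-(q[0]-p[0])*s+(q[1]-p[1])*c)))
    A,B=inv(A),inv(B);d=B-A;print("black",A.round(1),"red",B.round(1),"len",np.hypot(*d).round(1),"red angle",np.degrees(np.arctan2(d[1],d[0])).round(1))
E
python3 - <<'E'
from h import *
import pickle
ang(pickle.load(open("w6.pkl","rb")),(279,148),.08,(276,270),.07)
E
```

```text
black [ 56.9 -30.6] red [ 1.4 32.2] len 83.7 red angle 131.5
```

```bash
python3 -m handwheel '0.005 -0.004 0 0 0 -8 -1; 0.01 -0.008 0 0 0 -16 -1; 0.02 -0.016 0 0 0 -24 -1; 0.03 -0.024 0 0 0 -32 -1; 0.04 -0.032 0 0 0 -40 -1; 0.05 -0.04 0 0 0 -48 -1; 0.06 -0.045 0 0 0 -56 -1; 0.069 -0.05 0 0 0 -64 -1; 0.069 -0.05 0 0 0 -72 -1; 0.069 -0.05 0 0 0 -80 -1; 0.069 -0.05 0 0 0 -88 -1; 0.069 -0.05 0 0 0 -96 -1'
python3 - <<'E'
from h import *
rows([wp(-46,9,130),wp(-46,9,66)])
E
```

```text
time_s: 11.95
position: [0.664, -0.0546, 0.1274]
orientation: [[0.298, 0.954, -0.003], [0.954, -0.298, 0.0], [-0.0, -0.003, -1.0]]
ft_force: [-0.7, -0.4, -0.2]
gripper_width: 0.0005
0.0040 -0.0012 -0.0026 -0.15 -0.09 -82.42
0.0040 -0.0010 0.0614 -0.15 -0.09 -82.42
```

```bash
python3 -m handwheel '0.001 0 0 0 0 -8 -1; 0.002 0 0 0 0 -16 -1; 0.003 0 0 0 0 -24 -1; 0.004 -0.001 0 0 0 -32 -1; 0.004 -0.001 0 0 0 -40 -1; 0.004 -0.001 0 0 0 -48 -1; 0.004 -0.001 0 0 0 -56 -1; 0.004 -0.001 0 0 0 -64 -1; 0.004 -0.001 0 0 0 -72 -1; 0.004 -0.001 0 0 0 -80 -1; 0.004 -0.001 0 0 0 -82 -1; 0.004 -0.001 0 0 0 -82 -1'
python3 - <<'E'
from h import *
rows([wp(-46,9,130),wp(-46,9,66),wp(-46,2,66)]+[wp(t,0,66) for t in (-50,-58,-66,-74,-82,-90,-98)])
E
```

```text
time_s: 13.15
position: [0.6644, -0.0505, 0.1277]
orientation: [[-0.901, 0.434, -0.002], [0.434, 0.901, 0.0], [0.002, -0.001, -1.0]]
ft_force: [-0.0, -0.1, 0.3]
gripper_width: 0.0
0.0003 -0.0001 -0.0023 -0.04 -0.14 -0.75
0.0001 -0.0000 0.0617 -0.04 -0.14 -0.75
0.0000 -0.0070 0.0617 -0.04 -0.14 -0.75
-0.0011 -0.0113 0.0617 -0.05 -0.13 3.25
-0.0028 -0.0162 0.0617 -0.06 -0.13 11.25
-0.0038 -0.0212 0.0617 -0.07 -0.13 19.25
-0.0041 -0.0264 0.0617 -0.07 -0.12 27.25
-0.0037 -0.0315 0.0617 -0.08 -0.12 35.25
-0.0025 -0.0365 0.0617 -0.09 -0.11 43.25
-0.0007 -0.0414 0.0617 -0.10 -0.11 51.25
```

```bash
python3 -m handwheel '0 0 0.02 0 0 0 -1; 0 0 0.05 0 0 0 -1; 0 0 0.061 0 0 0 -1; 0 0 0.061 0 0 0 -1; 0 -0.007 0.061 0 0 0 -1; -0.001 -0.0113 0.061 0 0 3 -1; -0.0028 -0.0162 0.061 0 0 11 -1; -0.0038 -0.0212 0.061 0 0 19 -1; -0.0041 -0.0264 0.061 0 0 27 -1; -0.0037 -0.0315 0.061 0 0 35 -1; -0.0025 -0.0365 0.061 0 0 43 -1; -0.0007 -0.0414 0.061 0 0 51 -1'
python3 - <<'E'
from h import *
from plant import *
cv2.imwrite("pics/w7.png",viewer.get_image("wrist")[:,:,::-1])
rows([wp(t,0,66) for t in range(-106,-195,-8)])
E
```

```text
time_s: 14.35
position: [0.6482, -0.0887, 0.0703]
orientation: [[-0.222, 0.975, 0.003], [0.975, 0.222, -0.001], [-0.001, 0.003, -1.0]]
ft_force: [2.0, -0.3, 0.3]
gripper_width: 0.0006
-0.0007 -0.0053 0.0043 0.14 0.06 7.27
-0.0021 -0.0103 0.0043 0.15 0.05 15.27
-0.0027 -0.0154 0.0042 0.15 0.04 23.27
-0.0027 -0.0205 0.0042 0.15 0.03 31.27
-0.0019 -0.0256 0.0042 0.16 0.02 39.27
-0.0004 -0.0305 0.0042 0.16 0.01 47.27
0.0017 -0.0352 0.0042 0.16 -0.00 55.27
0.0045 -0.0396 0.0042 0.16 -0.01 63.27
0.0079 -0.0435 0.0042 0.16 -0.03 71.27
0.0117 -0.0469 0.0041 0.16 -0.04 79.27
0.0160 -0.0497 0.0041 0.16 -0.05 87.27
0.0207 -0.0519 0.0041 0.16 -0.06 95.27
```

View pics/w7.png

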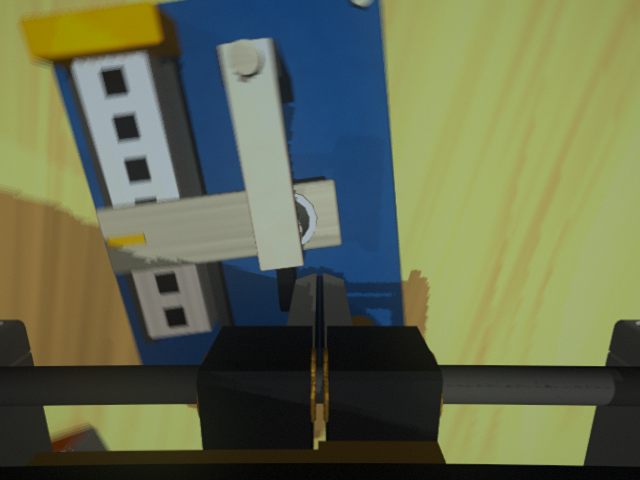

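Black wing in contact at (288,295), following the finger. Continue the stroke.

```bash
python3 -m handwheel '-0.0007 -0.0053 0.002 0 0 7 -1; -0.0021 -0.0103 0.003 0 0 15 -1; -0.0027 -0.0154 0.003 0 0 23 -1; -0.0027 -0.0205 0.003 0 0 31 -1; -0.0019 -0.0256 0.003 0 0 39 -1; -0.0004 -0.0305 0.003 0 0 47 -1; 0.0017 -0.0352 0.003 0 0 55 -1; 0.0045 -0.0396 0.003 0 0 63 -1; 0.0079 -0.0435 0.003 0 0 71 -1; 0.0117 -0.0469 0.003 0 0 79 -1; 0.016 -0.0497 0.003 0 0 87 -1; 0.0207 -0.0519 0.003 0 0 95 -1'
python3 - <<'E'
from h import *
rows([wp(t,0,66) for t in (-202,-210,-218,-225)]+[wp(-225,12,66),wp(-225,12,130)])
E
```

```text
time_s: 15.6
position: [0.5929, -0.08, 0.0669]
orientation: [[0.99, 0.139, 0.003], [0.139, -0.99, -0.001], [0.002, 0.001, -1.0]]
ft_force: [2.3, -1.8, -0.6]
gripper_width: 0.0002
-0.0021 -0.0048 0.0009 0.06 -0.14 8.96
-0.0033 -0.0098 0.0009 0.05 -0.15 16.96
-0.0038 -0.0149 0.0009 0.04 -0.15 24.96
-0.0037 -0.0194 0.0009 0.03 -0.15 31.96
-0.0100 -0.0093 0.0009 0.03 -0.15 31.96
-0.0099 -0.0092 -0.0631 0.03 -0.15 31.96
```

```bash
python3 -m handwheel '-0.0021 -0.0048 0 0 0 8.5 -1; -0.0033 -0.0098 0 0 0 16.9 -1; -0.0038 -0.0149 0 0 0 24.9 -1; -0.0037 -0.0194 0 0 0 32 -1; -0.0037 -0.0194 0 0 0 32 -1; -0.01 -0.0093 0 0 0 32 -1; -0.01 -0.0093 -0.02 0 0 32 -1; -0.01 -0.0093 -0.06 0 0 32 -1; -0.01 -0.0093 -0.064 0 0 32 -1; -0.01 -0.0093 -0.064 0 0 32 -1'
python3 - <<'E'
from h import *
from plant import *
import pickle
m=viewer.camera_model("wrist"); im=viewer.get_image("wrist")
cv2.imwrite("pics/w8.png",im[:,:,::-1]); pickle.dump(m,open("w8.pkl","wb"))
rows([wp(-46,9,130)])
E
```

```text
time_s: 16.6
position: [0.5814, -0.0726, 0.1307]
orientation: [[0.916, -0.401, 0.002], [-0.401, -0.916, -0.0], [0.002, -0.001, -1.0]]
ft_force: [-0.3, 0.0, -0.4]
gripper_width: 0.0004
0.0674 -0.0535 -0.0007 0.01 -0.00 -178.75
```

View pics/w8.png

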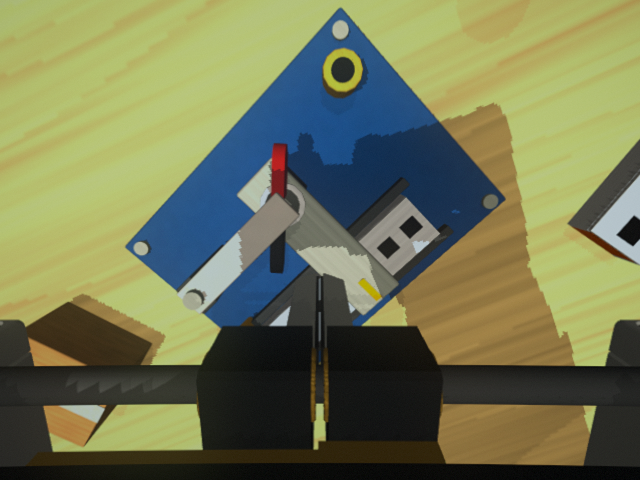

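```bash
python3 -m handwheel '0.005 -0.004 0 0 0 -8 -1; 0.01 -0.008 0 0 0 -16 -1; 0.02 -0.016 0 0 0 -24 -1; 0.03 -0.024 0 0 0 -32 -1; 0.04 -0.032 0 0 0 -40 -1; 0.05 -0.04 0 0 0 -48 -1; 0.06 -0.047 0 0 0 -56 -1; 0.067 -0.053 0 0 0 -64 -1; 0.067 -0.053 0 0 0 -72 -1; 0.067 -0.053 0 0 0 -80 -1; 0.067 -0.053 0 0 0 -88 -1; 0.067 -0.053 0 0 0 -96 -1'
python3 - <<'E'
from h import *
rows([wp(-46,9,130),wp(-46,9,66)])
E
```

```text
time_s: 17.85
position: [0.6631, -0.0506, 0.1275]
orientation: [[0.299, 0.954, -0.003], [0.954, -0.299, 0.0], [-0.0, -0.003, -1.0]]
ft_force: [-0.3, -0.5, -0.1]
gripper_width: 0.0007
0.0005 0.0008 -0.0025 -0.14 -0.09 -82.43
0.0005 0.0010 0.0615 -0.14 -0.09 -82.43
```

```bash
python3 -m handwheel '0 0 0 0 0 -8 -1; 0 0 0 0 0 -16 -1; 0 0 0 0 0 -24 -1; 0 0 0 0 0 -32 -1; 0 0 0 0 0 -40 -1; 0 0 0 0 0 -48 -1; 0 0 0 0 0 -56 -1; 0 0 0 0 0 -64 -1; 0 0 0 0 0 -72 -1; 0 0 0 0 0 -80 -1; 0 0 0 0 0 -82.4 -1; 0 0 0 0 0 -82.4 -1'
python3 - <<'E'
from h import *
rows([wp(-46,9,130),wp(-46,9,66),wp(-46,2,66)]+[wp(t,0,66) for t in (-50,-58,-66,-74,-82,-90,-98)])
E
```

```text
time_s: 19.05
position: [0.6632, -0.0506, 0.1278]
orientation: [[-0.904, 0.428, -0.002], [0.428, 0.904, 0.0], [0.002, -0.001, -1.0]]
ft_force: [-0.7, 0.5, -0.3]
gripper_width: 0.0006
-0.0007 0.0005 -0.0022 -0.04 -0.13 -0.36
-0.0009 0.0006 0.0618 -0.04 -0.13 -0.36
-0.0009 -0.0064 0.0618 -0.04 -0.13 -0.36
-0.0020 -0.0108 0.0618 -0.05 -0.13 3.64
-0.0037 -0.0156 0.0618 -0.06 -0.12 11.64
-0.0046 -0.0207 0.0618 -0.06 -0.12 19.64
-0.0049 -0.0258 0.0618 -0.07 -0.12 27.64
-0.0045 -0.0309 0.0618 -0.08 -0.11 35.64
-0.0033 -0.0360 0.0618 -0.09 -0.11 43.64
-0.0014 -0.0408 0.0618 -0.10 -0.10 51.64
```

```bash
python3 -m handwheel '-0.001 0 0.02 0 0 0 -1; -0.001 0 0.05 0 0 0 -1; -0.001 0 0.061 0 0 0 -1; -0.001 0 0.061 0 0 0 -1; -0.001 -0.0064 0.061 0 0 0 -1; -0.002 -0.0108 0.061 0 0 3.5 -1; -0.0037 -0.0156 0.061 0 0 11.5 -1; -0.0046 -0.0207 0.061 0 0 19.5 -1; -0.0049 -0.0258 0.061 0 0 27.5 -1; -0.0045 -0.0309 0.061 0 0 35.5 -1; -0.0033 -0.036 0.061 0 0 43.5 -1; -0.0014 -0.0408 0.061 0 0 51.5 -1'
python3 - <<'E'
from h import *
rows([wp(t,0,66) for t in (-106,-114,-122,-130,-138,-146,-154,-160,-165,-170,-174,-178)])
E
```

```text
time_s: 20.25
position: [0.6482, -0.0887, 0.0703]
orientation: [[-0.22, 0.975, 0.003], [0.975, 0.22, -0.001], [-0.001, 0.003, -1.0]]
ft_force: [0.9, -1.4, -0.2]
gripper_width: 0.0007
-0.0011 -0.0059 0.0043 0.17 0.07 7.68
-0.0024 -0.0109 0.0043 0.17 0.06 15.68
-0.0031 -0.0160 0.0043 0.18 0.04 23.68
-0.0030 -0.0211 0.0043 0.18 0.03 31.68
-0.0021 -0.0262 0.0043 0.18 0.02 39.68
-0.0006 -0.0311 0.0042 0.18 0.01 47.68
0.0016 -0.0358 0.0042 0.19 -0.01 55.68
0.0036 -0.0390 0.0042 0.19 -0.02 61.68
0.0056 -0.0416 0.0042 0.19 -0.02 66.68
0.0078 -0.0440 0.0042 0.19 -0.03 71.68
0.0096 -0.0457 0.0042 0.19 -0.04 75.68
0.0117 -0.0473 0.0042 0.19 -0.05 79.68
```

```bash
python3 -m handwheel '-0.001 -0.0059 0.002 0 0 7.5 -1; -0.0024 -0.0109 0.003 0 0 15.5 -1; -0.0031 -0.016 0.003 0 0 23.5 -1; -0.003 -0.0211 0.003 0 0 31.5 -1; -0.0021 -0.0262 0.003 0 0 39.5 -1; -0.0006 -0.0311 0.003 0 0 47.5 -1; 0.0016 -0.0358 0.003 0 0 55.5 -1; 0.0036 -0.039 0.003 0 0 61.5 -1; 0.0056 -0.0416 0.003 0 0 66.5 -1; 0.0078 -0.044 0.003 0 0 71.5 -1; 0.0078 -0.044 0.003 0 0 71.5 -1'
python3 - <<'E'
from h import *
from plant import *
cv2.imwrite("pics/w9.png",viewer.get_image("wrist")[:,:,::-1])
print(get_state()["ft_force"])
rows([wp(t,0,66) for t in (-170,-173,-176,-179,-182,-185,-188)])
E
```

```text
time_s: 21.35
position: [0.6034, -0.0907, 0.0671]
orientation: [[0.853, 0.522, 0.002], [0.522, -0.853, -0.001], [0.002, 0.002, -1.0]]
ft_force: [0.6, -0.9, 1.4]
gripper_width: 0.0005
[ 0.5241835  -0.71901096  0.98389736]
0.0000 0.0002 0.0009 0.09 -0.09 0.63
-0.0008 -0.0015 0.0009 0.09 -0.09 3.63
-0.0015 -0.0033 0.0009 0.09 -0.09 6.63
-0.0021 -0.0051 0.0009 0.08 -0.09 9.63
-0.0026 -0.0070 0.0009 0.08 -0.10 12.63
-0.0030 -0.0089 0.0009 0.08 -0.10 15.63
-0.0033 -0.0108 0.0009 0.08 -0.10 18.63
```

View pics/w9.png

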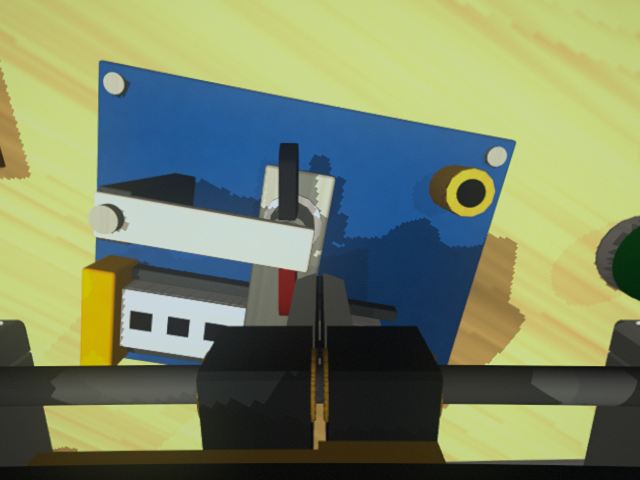

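```bash
python3 -m handwheel '0 0 0 0 0 0.6 -1; -0.0008 -0.0015 0 0 0 3.6 -1; -0.0015 -0.0033 0 0 0 6.6 -1; -0.0021 -0.0051 0 0 0 9.6 -1; -0.0024 -0.006 0 0 0 11 -1; -0.0024 -0.006 0 0 0 11 -1'
```

```text
time_s: 22.0
position: [0.5986, -0.0873, 0.0661]
orientation: [[0.936, 0.352, 0.003], [0.352, -0.936, -0.002], [0.002, 0.002, -1.0]]
ft_force: [3.8, -5.6, -1.6]
gripper_width: 0.0006
```

```bash
python3 -m handwheel '0 -0.001 0 0 0 0 -1; 0 -0.002 0 0 0 0 -1; 0 -0.002 0 0 0 0 -1'
```

```text
time_s: 22.3
position: [0.5986, -0.0871, 0.0662]
orientation: [[0.936, 0.352, 0.004], [0.352, -0.936, -0.004], [0.003, 0.005, -1.0]]
ft_force: [10.0, -17.6, -3.6]
gripper_width: 0.0003
```

```bash
python3 -m handwheel '0 -0.001 0 0 0 0 -1; 0 -0.002 0 0 0 0 -1; 0 -0.002 0 0 0 0 -1'
```

```text
time_s: 22.6
position: [0.5985, -0.0869, 0.0663]
orientation: [[0.936, 0.352, 0.006], [0.352, -0.936, -0.007], [0.004, 0.008, -1.0]]
ft_force: [15.3, -28.6, -9.5]
gripper_width: 0.0006
```

```bash
python3 -m handwheel '0 0.006 0 0 0 0 -1; 0 0.016 0 0 0 0 -1; 0 0.018 0 0 0 0 -1; 0 0.018 -0.03 0 0 0 -1; 0 0.018 -0.07 0 0 0 -1; -0.02 0.03 -0.11 0 0 0 -1; -0.05 0.05 -0.12 0 0 0 -1; -0.06 0.06 -0.12 0 0 0 -1; -0.06 0.06 -0.12 0 0 0 -1; -0.06 0.06 -0.12 0 0 0 -1'
python3 - <<'E'
from h import *
from plant import *
import pickle
m=viewer.camera_model("wrist"); im=viewer.get_image("wrist")
cv2.imwrite("pics/w10.png",im[:,:,::-1]); pickle.dump(m,open("w10.pkl","wb"))
cv2.imwrite("pics/top10.png",cv2.resize(viewer.get_image("top")[135:275,255:415,::-1],(685,600),interpolation=cv2.INTER_CUBIC))
E
```

```text
time_s: 23.6
position: [0.5613, -0.1592, 0.1844]
orientation: [[0.936, 0.351, -0.001], [0.351, -0.936, 0.001], [-0.001, -0.001, -1.0]]
ft_force: [-0.6, 0.6, -0.3]
gripper_width: 0.0004
```

View pics/w10.png

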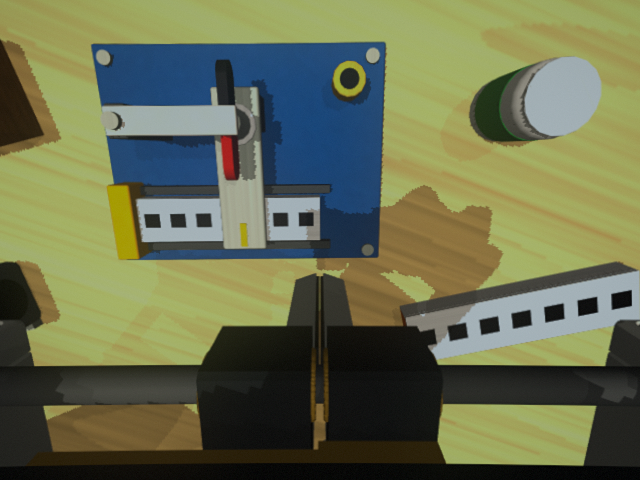

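View pics/top10.png

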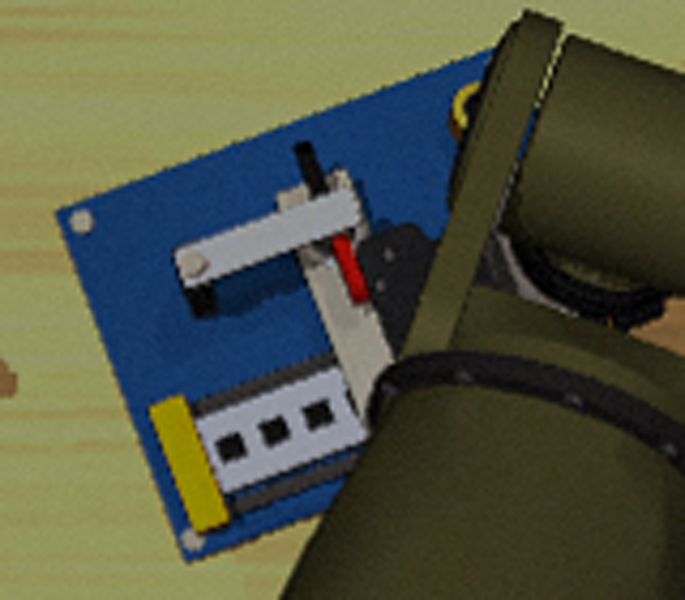

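```bash
python3 - <<'E'
from h import *
import pickle
m=pickle.load(open("w10.pkl","rb"))
ang(m,(224,62),.080,(231,180),.068)
ang(m,(321,197),.033,(321,241),.033)
ang(m,(138,197),.033,(141,241),.033)
print(proj(m,j2w(np.load("p.npy"),[[30,44,82],[74,0,82],[-14,0,60],[-14,0,82],[-75,-70,33]])).round(0))
E
```

```text
black [70.3 -2.1] red [-14.6   2.1] len 85.0 red angle 177.1
black [-33.8 -71.4] red [-76.  -71.1] len 42.1 red angle 179.6
black [-32.7  97.3] red [-74.6 100.3] len 42.0 red angle 175.9
[[166. 121.]
 [220.  56.]
 [236. 178.]
 [229. 181.]
 [320. 240.]]
```

```bash
python3 -c "
from plant import ctrl
print(ctrl.close_job())"
```

```text
the job is handed in; nothing more can be done
None
```

I pushed the strut home against the yellow stop with the shut fingertips. Then I turned the wing nut about 490° clockwise in three one-wing strokes (red, black, red) until it hit its hard stop. I handed the job in at about 24 s with the arm clear of everything.

**Strut:** pushing harder, up to about 17 N, moved it no further. The last wrist picture puts its tail at jig y of about -71 mm, where fully home is -70, and its head touches the stop.

**Wing nut:** at the stop the force rose to about 34 N with no further movement. In the last picture the red wing points at 177° ± 3°, where snug is 180°, lined up with the yellow mark.

**Other objects:** the coupling, carton, can and tape measure looked undisturbed, though I judged this by eye and did not measure them again.

**Camera disagreement:** the cameras differed by up to about 6 mm on where the jig stood. I worked from the wrist camera, which matched the contacts to about 1 mm at the strut and within a few mm at the nut.

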